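Crispbread sample onto the lab balance with a spatula

TASK

Pick up the spatula by its handle, slide its blade between the rails under the round crispbread, and lift the crispbread clear of its stand. Carry it on the blade to the balance, lower it centred onto the two rails of the balance so that it rests on them while the blade is still underneath, then draw the spatula out and lay it flat on the bench. Do not touch the round crispbread with the gripper, and leave the square crispbread where it is.

Things in the scene. Friction and masses are not known exactly. Their poses are not given: they have to be found in the camera images.
- spatula: 180 g, flat on the bench. Steel blade 130 (x) x 54 (y) x 2.5 mm; origin: centre of its underside; x to its free front edge, z up. A post 18 mm wide at x -64 to -58 carries a black handle bar over the blade's rear: x -105 to -35, 20 wide, 42 to 66 mm above the underside. Grip it from above, across y, at x -70, height 54. It stands steady by itself.
- round_crispbread: Brown rigid disc, 130 mm across, 8 thick, about 60 g; origin: centre of its underside. Starts centred on a fixed stand: 2 steel rails along its starting x (away from the robot), 130 long, 8 wide, 84 clear between, tops 26 mm up, over a 5 mm base plate, ends open: enter from -x with the blade 8 to 22 mm up. With its centre 15 mm ahead of the blade's, its edge clears the post by 8.
- square_crispbread: Square crispbread, 110 x 110 x 8 mm, 60 g, same brown, on an identical stand; origin at the centre of its underside. Not to be moved.
- balance: Fixed compact white balance, 30 mm high, 150 wide; on its pan (30 mm up) two steel cradle rails along x, 130 long, 8 wide, 84 clear between, tops 56 mm above the bench, ends open. Origin at bench level under the cradle's centre; x points roughly away from the robot. The body reaches 120 mm to -x (low display end, towards the robot) and 80 mm to +x.
There are look-alikes about, which are no part of the job. Leave any red or yellow look-alike of the balance alone.

How it is judged (in metres and radians):
On the way, in this order (a step that is already met when the one before it is completed fails the run):
1. the round crispbread is lifted clear of its stand, lying on the spatula (height (world z) of round_crispbread above 0.045 m and contact force between spatula and round_crispbread above 0.1 N and angle between round_crispbread's own z axis and vertical below 0.25 rad), for 0.2 s.
2. the round crispbread rests on the balance's rails, with the spatula's blade still under it (contact force between round_crispbread and balance above 0.1 N and horizontal distance between round_crispbread and balance below 0.02 m and horizontal distance between spatula and round_crispbread below 0.08 m and angle between round_crispbread's own z axis and vertical below 0.1 rad), for 0.1 s.
At the end, for the whole second after the job is handed in: The round crispbread lies level and still on the balance's two rails, its centre within 20 mm of the cradle's centre; the spatula lies still on the bench, blade flat down (within about 6 degrees and 4 mm) (horizontal distance between round_crispbread and balance below 0.02 m and z of round_crispbread in the frame of balance between 0.052 and 0.06 m and angle between each of round_crispbread, spatula's own z axis and vertical below 0.1 rad and linear speed of each of round_crispbread, spatula below 0.02 m/s and height (world z) of spatula between -0.004 and 0.004 m); the robot touches nothing.
It fails at once if the gripper or arm touches the round crispbread (contact force between any of the fingers, the arm and round_crispbread above 0.3 N).
It fails at once if the square crispbread is shifted more than 15 mm (distance of square_crispbread from where it was at the start of the episode above 0.015 m).
It also fails if it takes over 72 s, if anything falls off the work surface, if the arm or the gripper's body presses on something with over 40 N, if the wrist force passes 120 N, or if a joint passes its speed limit or range.

ROBOT

A 6-joint arm with a two-finger parallel gripper is mounted at the origin on the work surface. World frame = base frame: x ahead of the robot, y to its left, z up, the work surface at z = 0. Lengths are in mm, angles in rad, forces in N, time in s.
With the tool pointing down it reaches from about 400 to 925 mm from the base axis. Payload 12.5 kg.
Tool frame: the origin (TCP) lies midway between the tips of the shut fingers; the grasp point (between the pads) lies 19 mm behind it; z points along the fingers, y is the line along which they close (so a half turn about z gives the same grasp; the last joint's range is limited). The gripper opens to 95 mm and grips with 3 to 60 N. Pads are 20 mm wide; open, the fingers measure 119 mm over their backs; the gripper's body (75 mm by 180 mm) begins 59 mm behind the grasp point.
Start: joints at [-1.445, 0.491, 1.559, -0, 1.092, -0.106], TCP at [143.603, -608.299, 190.761] pointing down, gripper open.
Joint ranges: [-3.1, 3.1], [-0.84, 2.19], [0.05, 2.79], [-1.13, 4.28], [0.06, 2.93], [-2.69, 2.69]. Speed limits (rad/s): [2.22, 2.22, 2.79, 3.14, 3.14, 3.14].

INTERFACE

Orientations are given as [roll, pitch, yaw] about the fixed x, y, z axes, in that order (R = Rz(yaw) Ry(pitch) Rx(roll)).
In Python, from cell import env gives the robot as it stands.
- The arm moves only by the tool arm_command, never from a script. Its argument "targets" is a list of rows, each a list of 5 numbers: the shift along the tool's x, y, z in mm, then the turn about the tool's z in degrees, then the opening, from 0 (shut) to 1 (fully open). In form: [[tx, ty, tz, roll, fingers], ...]. A call has 1 to 5 rows; each row is the pose to reach, as a shift and turn from the pose commanded when the call began, along the tool's axes at that moment; what a row does not reach only later rows make up. A row lasts 1/10 s, in which the tool goes at most 50 mm and 8.59 degrees, less where a joint would pass 70% of its speed; a pose out of reach is approached as far as the arm can. A call with a gripper value outside its range is refused whole. The fingers move at their own pace and stop on an object; the grip force is fixed at half the most. Time passes only in rows, so rows that repeat a pose let the fingers close. It gives the time, the measured TCP pose, the force, the opening and the grip force at its end, in the units of the state.
- env.state(): the state, without advancing time (a new reading comes with each control period).
- env.read_camera(name): name is "scene" or "top" or "wrist"; returns a dict with "frame" (400x640x3 uint8, red, green, blue), "vertical_fov" (degrees; the focal length in pixels is half the picture's height over the tangent of half this angle, whatever the lens; pixels are square), "cx", "cy" (the principal point, pixels), "world_from_camera" (4x4, takes a point from camera to world coordinates); the wrist camera has in their place "hand_eye" (4x4, takes a point from camera to tool coordinates, whose origin is the TCP and whose axes are the flange's). Camera axes: x right, y down, z forward; pixel columns grow to the right and rows downward; lengths in mm; the calibration is good to about 2 mm. A picture is of the moment at which its call begins: read the wrist's pose just before it. There is no depth.
- env.job_done(): hands the job in; it is judged then, once.
The state is a dict: "t": time; "joints": joint angles; "qvel": joint speeds; "tau": joint torques, N m; "eef_pos": TCP position; "tcp_rot": TCP orientation; "ft_force": force on the tool from outside, world axes, zero at the start; "moment": the same for the moment, N m; "opening": opening from 0.0 (shut) to 1.0 (fully open); "grip_force": force on a finger pad.
Only numpy, scipy, OpenCV 4.12 (cv2) and the standard library are available. Lean on these libraries where they do the work, as an engineer would, in place of code of your own. Each camera call takes 0.05 s, during which the arm holds its last target. There are 200 camera calls.

## Working session

There is one attempt and no reset: what is moved stays moved. The work goes in short steps, Python scripts to look and compute and a tool call to move; the robot and the scene stay as the last step left them, time stands still between calls to the robot, and variables do not carry over. Pictures are saved under pics/ and viewed, at most 10 in all, crops included, and the job is handed in when it is done.

Besides the shell and the picture viewer there is one more tool, called after "Request:" as name(argument=value, ...), one argument or row to a line, values as JSON. arm_command: Moves the arm, as the interface text tells. Its arguments: {"type":"object","properties":{"targets":{"type":"array","items":{"type":"array","items":{"type":"number"}}}},"required":["targets"]}

```bash
mkdir -p pics && cat > h.py <<'E'
import numpy as np, cv2, pickle
from cell import env
def K(c):
    f=c["frame"].shape[0]/2/np.tan(np.radians(c["vertical_fov"])/2); return f,c["cx"],c["cy"]
def ray(c,T,uv,z):
    f,cx,cy=K(c); d=T[:3,:3]@np.array([(uv[0]-cx)/f,(uv[1]-cy)/f,1]); o=T[:3,3]
    return o+d*(z-o[2])/d[2]
def proj(c,T,p):
    f,cx,cy=K(c); q=np.linalg.inv(T)@np.append(p,1); return f*q[0]/q[2]+cx,f*q[1]/q[2]+cy
def snap(n,fn):
    c=env.read_camera(n); cv2.imwrite("pics/"+fn+".png",c["frame"][...,::-1]); pickle.dump(c,open("pics/"+fn+".pkl","wb")); return c
def load(fn): return pickle.load(open("pics/"+fn+".pkl","rb"))
E
python3 - <<'E'
from h import *
s=env.state();print(s)
for n in("top","scene"):
    c=snap(n,n);print(n,c["vertical_fov"],c["cx"],c["cy"],np.array(c["world_from_camera"]).round(3).tolist(),[k for k in c])
a=cv2.imread("pics/top.png");b=cv2.imread("pics/scene.png")
E
```

```text
{'t': 0.0, 'joints': array([-1.44461341e+00,  4.91569156e-01,  1.55945039e+00,  4.58549461e-06,
        1.09172267e+00, -1.05604016e-01]), 'qvel': array([-0.0015848 ,  0.00090036,  0.00153839, -0.00065471,  0.00077472,
       -0.0024972 ]), 'tau': array([ 3.32941941e-03, -6.12634492e+01, -2.58170950e+01,  6.92979922e-02,
        4.83281922e-02, -7.96732229e-05]), 'eef_pos': array([ 143.5588542 , -608.00398495,  190.15548609]), 'tcp_rot': array([-3.14044992e+00, -1.25217308e-04,  2.31784741e-01]), 'ft_force': array([-0.073652  ,  0.22500752, -0.11471095]), 'moment': array([-0.01275146,  0.01531111, -0.00304853]), 'grip_force': 0.0, 'opening': 0.998279153319832}
top 54.53278986653174 317.0296658984828 203.29944339055757 [[-0.007, -0.995, 0.102, 404.176], [-1.0, 0.006, -0.017, 136.035], [0.017, -0.102, -0.995, 1225.82], [0.0, 0.0, 0.0, 1.0]] ['frame', 'vertical_fov', 'cx', 'cy', 'world_from_camera']
scene 48.01051456854332 313.1358853071836 193.1761668401203 [[-0.746, 0.486, -0.455, 1127.818], [0.665, 0.565, -0.489, 771.313], [0.019, -0.667, -0.745, 1033.992], [0.0, 0.0, 0.0, 1.0]] ['frame', 'vertical_fov', 'cx', 'cy', 'world_from_camera']
```

View pics/top.png

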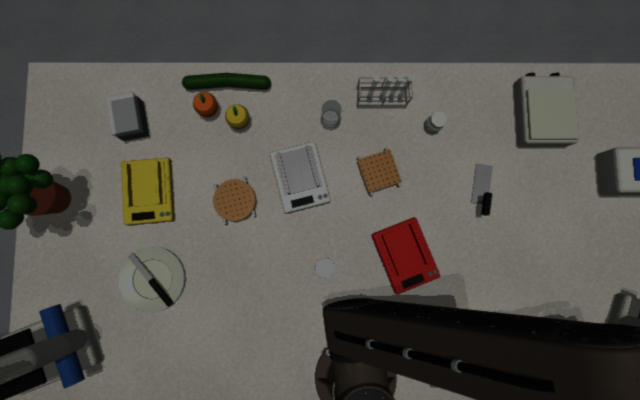

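View pics/scene.png

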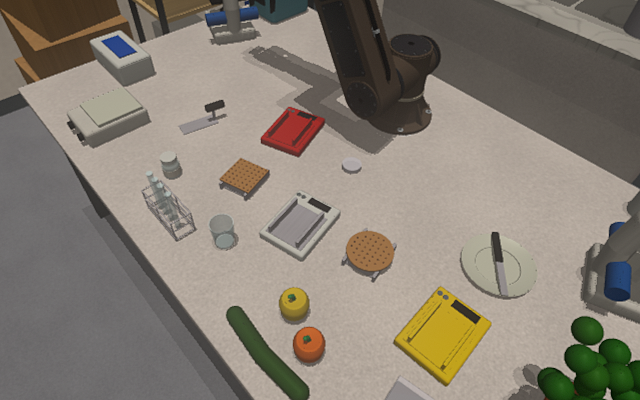

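Spatula at top-view (483,188) and the scene view (205,117). The only white balance is at top (300,178); the red (405,255) and yellow (147,190) ones are the look-alikes. The round crispbread is at top (234,200) and the square one at (379,171). I'll confirm in one enlarged crop.

```bash
python3 - <<'E'
from h import *
a=cv2.imread("pics/top.png")
k=5
r=lambda x0,x1,y0,y1:cv2.resize(a[y0:y1,x0:x1],None,fx=k,fy=k,interpolation=cv2.INTER_CUBIC)
im=np.hstack([r(204,264,138,228),r(266,332,138,228),r(466,498,138,228)])
im=cv2.convertScaleAbs(im,alpha=1.5)
cv2.imwrite("pics/crop1.png",im);print(im.shape)
c=load("top");T=np.array(c["world_from_camera"])
hsv=cv2.cvtColor(a,cv2.COLOR_BGR2HSV)
m=cv2.inRange(hsv,(5,90,60),(20,255,255))
n,l,st,ce=cv2.connectedComponentsWithStats(m)
for i in range(1,n):
    if st[i,4]>300: print(st[i],ce[i],ray(c,T,ce[i],34))
E
```

```text
(450, 790, 3)
[193  92  23  22 348] [203.54597701 102.52586207] [847.73118659 471.00222277  34.        ]
[ 358  150   43   43 1209] [378.80148883 170.59222498] [627.65420938 -78.57724806  34.        ]
[ 213  179   43   42 1378] [233.8904209  199.79825835] [538.29990399 371.0934354   34.        ]
```

View pics/crop1.png

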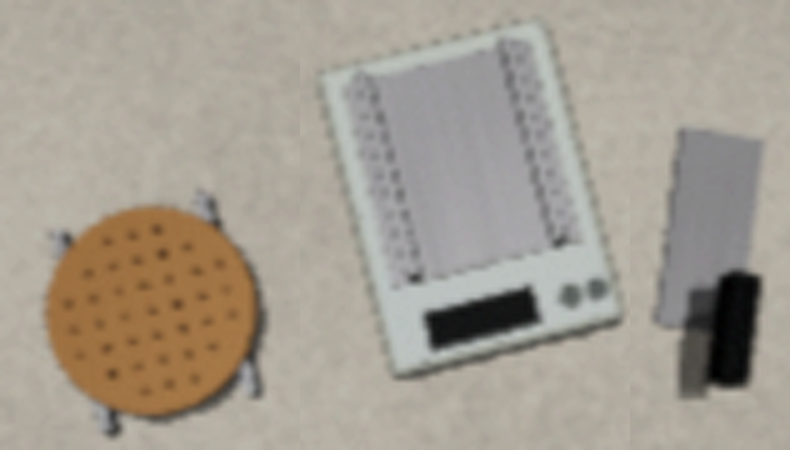

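```bash
python3 - <<'E'
from h import *
c=load("top");T=np.array(c["world_from_camera"])
P={1:(0,204),2:(300,266),3:(630,466)}
def w(p,u,v,z): x0,o=P[p]; return ray(c,T,((u-x0)/5+o-.4,v/5+138-.4),z)
def show(n,A):
    A=np.array(A);print(n,A[:,:2].round(0).tolist(),"mean",A[:,:2].mean(0).round(1))
def yaw(a,b): d=b-a; return np.degrees(np.arctan2(d[1],d[0])).round(1),np.hypot(*d[:2]).round(0)
R=[w(1,*q,24) for q in((60,243),(205,205),(253,383),(110,425))]
show("stand",R);print(yaw(R[3],R[0]),yaw(R[2],R[1]))
B=[w(2,*q,25) for q in((320,72),(543,20),(622,320),(395,377))]
show("body",B);print(yaw(B[3],B[0]),yaw(B[2],B[1]))
y=np.radians(np.mean([yaw(B[3],B[0])[0],yaw(B[2],B[1])[0]]));print("origin",np.mean(B,0)[:2]+20*np.array([np.cos(y),np.sin(y)]))
Q=[w(2,*q,56) for q in((360,75),(512,42),(562,243),(413,280))]
show("rails",Q);print(yaw(Q[3],Q[0]),yaw(Q[2],Q[1]))
S=[w(3,*q,2.5) for q in((680,128),(763,140),(655,325))]
show("blade",S);print(yaw(S[2],S[0]),yaw(S[1],S[0]),"ctr",(S[1]+S[2])/2)
H=[w(3,*q,66) for q in((740,272),(730,385),(718,276),(760,278),(710,380),(750,385))]
show("handle",H);print(yaw(H[1],H[0]),yaw(H[4],H[2]),yaw(H[5],H[3]))
s=env.state();print(s["eef_pos"],s["tcp_rot"])
E
```

```text
stand [[582.0, 430.0], [606.0, 341.0], [494.0, 310.0], [469.0, 398.0]] mean [537.8 369.6]
(np.float64(16.2), np.float64(118.0)) (np.float64(15.5), np.float64(116.0))
body [[690.0, 263.0], [723.0, 122.0], [532.0, 75.0], [497.0, 216.0]] mean [610.6 168.9]
(np.float64(13.8), np.float64(199.0)) (np.float64(14.1), np.float64(197.0))
origin [630.0538715  173.75870464]
rails [[681.0, 235.0], [701.0, 142.0], [576.0, 112.0], [554.0, 203.0]] mean [628.  173.1]
(np.float64(14.4), np.float64(131.0)) (np.float64(13.4), np.float64(129.0))
blade [[656.0, -398.0], [648.0, -452.0], [529.0, -376.0]] mean [ 611.2 -408.4]
(np.float64(-9.9), np.float64(130.0)) (np.float64(81.4), np.float64(54.0)) ctr [ 588.58953093 -413.56117139    2.5       ]
handle [[554.0, -403.0], [486.0, -393.0], [552.0, -389.0], [551.0, -415.0], [489.0, -381.0], [486.0, -405.0]] mean [ 519.5 -397.5]
(np.float64(-8.0), np.float64(69.0)) (np.float64(-7.3), np.float64(64.0)) (np.float64(-8.4), np.float64(66.0))
[ 143.55248823 -608.03383496  190.21519402] [-3.14057710e+00 -1.11801356e-04  2.31786341e-01]
```

Request:
arm_command(
  targets=[
    [35,-10,0,0,1],
    [80,-23,0,0,1],
    [125,-36,0,0,1],
    [167,-48,0,0,1],
    [207,-58,0,0,1],
  ],
)

```text
t: 0.6
eef_pos: [333.2, -502.9, 190.5]
tcp_rot: [-3.141, 0.0, 0.232]
ft_force: [0.6, -0.5, -0.0]
opening: 1.002
grip_force: 0.0
```

Request:
arm_command(
  targets=[
    [40,-11,10,6,1],
    [85,-24,20,12,1],
    [130,-37,30,18,1],
    [172,-49,35,22.2,1],
    [206,-58,40,22.2,1],
  ],
)

```text
t: 1.1
eef_pos: [520.7, -398.8, 150.0]
tcp_rot: [-3.141, 0.001, -0.157]
ft_force: [-0.9, -1.0, 0.9]
opening: 0.998
grip_force: 0.0
```

Request:
arm_command(
  targets=[
    [0,0,0,0,1],
    [0,0,0,0,1],
    [0,0,0,0,1],
  ],
)

```text
t: 1.4
eef_pos: [518.2, -401.0, 150.7]
tcp_rot: [3.142, 0.0, -0.156]
ft_force: [-0.2, -0.1, 0.2]
opening: 1.0
grip_force: 0.0
```

```bash
cat >> h.py <<'E'
from scipy.spatial.transform import Rotation as R_
def Twrist(c,s):
    T=np.eye(4);T[:3,:3]=R_.from_euler("xyz",s["tcp_rot"]).as_matrix();T[:3,3]=s["eef_pos"]
    return T@np.array(c["hand_eye"])
def snapw(fn):
    s=env.state();c=env.read_camera("wrist");T=Twrist(c,s);c["T"]=T;c["s"]=s
    cv2.imwrite("pics/"+fn+".png",c["frame"][...,::-1]); pickle.dump(c,open("pics/"+fn+".pkl","wb")); return c
E
python3 - <<'E'
from h import *
c=snapw("w1");print(c["s"]["t"],c["s"]["eef_pos"],c["s"]["tcp_rot"],c["s"]["ft_force"]);print(np.array(c["hand_eye"]).round(2))
for z,p in((66,(519,-400,66)),(2,(588,-413,2.5)),(2,(656,-398,2.5)),(2,(648,-452,2.5))): print(p,proj(c,c["T"],p))
E
```

```text
1.4 [ 518.17596605 -400.99080471  150.69663933] [ 3.14155147e+00  3.66737944e-04 -1.56170807e-01] [-0.22836614 -0.07049187  0.24556909]
[[   0.     -0.97   -0.26   72.02]
 [   1.      0.     -0.     -0.24]
 [   0.     -0.26    0.97 -193.72]
 [   0.      0.      0.      1.  ]]
(519, -400, 66) (np.float64(316.79042845552135), np.float64(193.97941128552725))
(588, -413, 2.5) (np.float64(318.97800786515097), np.float64(114.4049594018586))
(656, -398, 2.5) (np.float64(293.6923202810247), np.float64(47.36534839158543))
(648, -452, 2.5) (np.float64(348.3020444828126), np.float64(46.863441219117135))
```

View pics/w1.png

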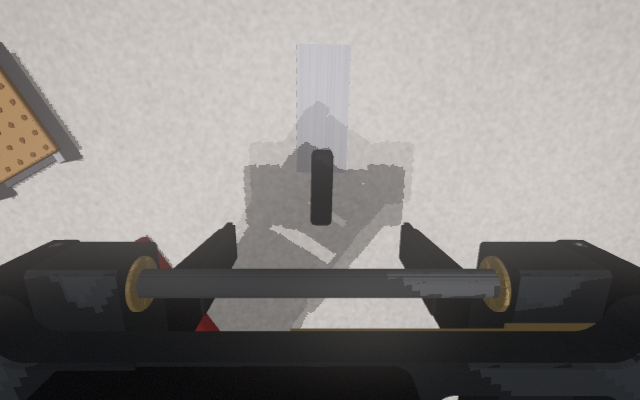

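The wrist view shows the blade front at (297,44)-(350,44) and the handle top from (322,150) to (321,225), square with the gripper.

```bash
python3 - <<'E'
from h import *
c=load("w1");T=c["T"];s=c["s"]
R=R_.from_euler("xyz",s["tcp_rot"]).as_matrix()
for uv,z in (((297,44),2.5),((350,44),2.5),((297,172),2.5),((348,171),2.5),((322.5,150),66),((321,225),66)):
    p=ray(c,T,uv,z);print(uv,p.round(1),"tool",(R.T@(p-s["eef_pos"])).round(1))
E
```

```text
(297, 44) [ 658.5 -401.8    2.5] tool [138.8 -21.  148.1]
(350, 44) [ 650.3 -454.     2.5] tool [138.9  31.8 148.1]
(297, 172) [ 531.  -379.6    2.5] tool [  9.4 -23.1 148.2]
(348, 171) [ 523.4 -435.3    2.5] tool [ 10.6  33.1 148.2]
(322.5, 150) [ 557.8 -411.2   66. ] tool [40.7  3.9 84.7]
(321, 225) [ 488.7 -399.2   66. ] tool [-29.4   2.8  84.7]
```

Request:
arm_command(
  targets=[
    [5,4,15,0,1],
    [5,4,45,0,1],
    [5,4,75,0,1],
    [5,4,100,0,1],
    [5,4,115,0,1],
  ],
)

```text
t: 1.95
eef_pos: [522.1, -405.4, 32.9]
tcp_rot: [-3.14, 0.002, -0.157]
ft_force: [0.4, -0.3, -0.4]
opening: 1.002
grip_force: 0.0
```

Request:
arm_command(
  targets=[
    [0,0,0,0,1],
    [0,0,0,0,0.5],
    [0,0,0,0,0],
    [0,0,0,0,0],
    [0,0,0,0,0],
  ],
)

```text
t: 2.45
eef_pos: [523.5, -405.5, 36.7]
tcp_rot: [3.141, -0.001, -0.156]
ft_force: [0.6, 0.3, -0.0]
opening: 0.723
grip_force: 0.0
```

Request:
arm_command(
  targets=[
    [0,0,0,0,0],
    [0,0,0,0,0],
    [0,0,0,0,0],
    [0,0,0,0,0],
    [0,0,0,0,0],
  ],
)

```text
t: 2.95
eef_pos: [523.2, -405.2, 35.7]
tcp_rot: [3.142, 0.0, -0.156]
ft_force: [0.0, 0.1, -0.4]
opening: 0.298
grip_force: 0.0
```

Request:
arm_command(
  targets=[
    [0,0,0,0,0],
    [0,0,0,0,0],
    [0,0,0,0,0],
    [0,0,0,0,0],
    [0,0,0,0,0],
  ],
)

```text
t: 3.45
eef_pos: [523.2, -405.3, 35.7]
tcp_rot: [3.142, 0.0, -0.156]
ft_force: [-0.1, -0.2, -0.2]
opening: 0.205
grip_force: 29.9
```

Request:
arm_command(
  targets=[
    [0,0,-5,0,0],
    [0,0,-20,0,0],
    [0,0,-45,0,0],
    [0,0,-75,0,0],
    [0,0,-105,0,0],
  ],
)

```text
t: 3.95
eef_pos: [523.1, -405.2, 143.0]
tcp_rot: [3.141, -0.0, -0.156]
ft_force: [0.3, 0.1, -1.5]
opening: 0.208
grip_force: 29.9
```

Request:
arm_command(
  targets=[
    [0,0,-25,0,0],
    [0,0,-45,0,0],
    [0,0,-45,0,0],
    [0,0,-45,0,0],
    [0,0,-45,0,0],
  ],
)

```text
t: 4.45
eef_pos: [522.8, -404.9, 184.6]
tcp_rot: [-3.141, 0.002, -0.156]
ft_force: [0.5, -0.8, -2.1]
opening: 0.206
grip_force: 29.9
```

```bash
python3 - <<'E'
from h import *
c=snapw("w2");s=c["s"];print(s)
R=R_.from_euler("xyz",s["tcp_rot"]).as_matrix()
# expected blade corners if held level, in tool frame (grip at x=-70,h54; TCP 19 beyond)
for p in((135,-27,32.5),(135,27,32.5),(5,-27,32.5),(0,0,-31),(35,0,-31)):
    print(p,np.round(proj(c,T:=c["T"],R@np.array(p)+s["eef_pos"]),1))
E
```

```text
{'t': 4.45, 'joints': array([-7.58756460e-01,  5.49671347e-01,  1.46853262e+00, -9.54360908e-05,
        1.12519543e+00,  9.67762519e-01]), 'qvel': array([-0.00162666,  0.00811903, -0.00086586,  0.00206234,  0.00079501,
        0.00084146]), 'tau': array([ 4.05801495e-02, -6.82551098e+01, -2.76194322e+01,  1.10946237e-01,
       -1.08761613e-01,  6.65523057e-04]), 'eef_pos': array([ 522.76575422, -404.85284172,  184.62806572]), 'tcp_rot': array([-3.14063884e+00,  1.53686633e-03, -1.55680709e-01]), 'ft_force': array([ 0.5271012 , -0.82037277, -2.14114261]), 'moment': array([ 0.03216375,  0.08067117, -0.00932703]), 'grip_force': 29.921798408031464, 'opening': 0.20555080840463869}
(135, -27, 32.5) [276.4  12.2]
(135, 27, 32.5) [360.1  12.3]
(5, -27, 32.5) [282.1 205.7]
(0, 0, -31) [318.1 246.5]
(35, 0, -31) [318.2 185.5]
```

View pics/w2.png

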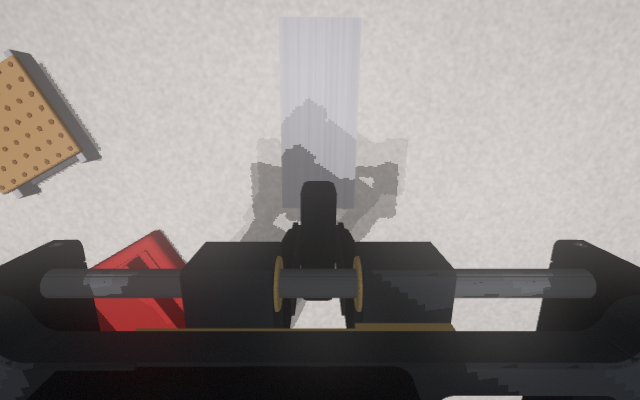

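The handle is held: the blade front is at (280,17)-(361,17), against a predicted row of 12, so it droops about 2°. That is acceptable. I'll carry it to the entry side of the round stand.

Request:
arm_command(
  targets=[
    [0,-15,0,0,0],
    [-2,-50,0,0,0],
    [-4,-95,0,0,0],
    [-6,-140,0,0,0],
    [-8,-185,0,0,0],
  ],
)

```text
t: 5.0
eef_pos: [543.6, -218.7, 185.1]
tcp_rot: [-3.141, 0.001, -0.156]
ft_force: [0.9, -0.2, -1.3]
opening: 0.202
grip_force: 29.9
```

Request:
arm_command(
  targets=[
    [-2,-45,0,0,0],
    [-4,-90,0,0,0],
    [-6,-135,0,0,0],
    [-8,-180,0,0,0],
    [-8,-222,0,0,0],
  ],
)

```text
t: 5.5
eef_pos: [569.7, 2.2, 185.3]
tcp_rot: [-3.142, 0.001, -0.155]
ft_force: [-0.6, 0.1, -2.2]
opening: 0.205
grip_force: 29.9
```

Request:
arm_command(
  targets=[
    [-20,-30,0,0,0],
    [-50,-60,0,0,0],
    [-83,-90,0,0,0],
    [-116,-118,0,0,0],
    [-150,-145,0,0,0],
  ],
)

```text
t: 6.0
eef_pos: [442.7, 167.4, 185.2]
tcp_rot: [3.141, 0.001, -0.155]
ft_force: [-0.9, -0.3, -1.7]
opening: 0.208
grip_force: 29.9
```

Request:
arm_command(
  targets=[
    [-33,-30,0,-5,0],
    [-66,-60,0,-11,0],
    [-97,-90,0,-17,0],
    [-120,-112,0,-22,0],
    [-134,-125,0,-24.8,0],
  ],
)

```text
t: 6.5
eef_pos: [329.3, 311.7, 185.4]
tcp_rot: [-3.142, 0.001, 0.283]
ft_force: [0.1, 0.0, -1.9]
opening: 0.206
grip_force: 29.9
```

Request:
arm_command(
  targets=[
    [0,0,0,0,0],
    [0,0,0,0,0],
    [0,0,0,0,0],
  ],
)

```text
t: 6.8
eef_pos: [332.0, 309.6, 185.5]
tcp_rot: [3.141, 0.0, 0.276]
ft_force: [-0.4, -0.1, -2.3]
opening: 0.211
grip_force: 29.9
```

```bash
python3 - <<'E'
from h import *
c=snapw("w3");s=c["s"];print(s["t"],s["eef_pos"],s["tcp_rot"],s["joints"],s["ft_force"])
print("disc pred",proj(c,c["T"],(538,370,34)))
a=cv2.imread("pics/w3.png");m=cv2.inRange(cv2.cvtColor(a,cv2.COLOR_BGR2HSV),(5,60,60),(25,255,255))
n,l,st,ce=cv2.connectedComponentsWithStats(m)
for i in range(1,n):
    if st[i,4]>300: print(st[i],ce[i],ray(c,c["T"],ce[i],34))
E
```

```text
6.8 [331.9570698  309.61525201 185.52489973] [3.14135776e+00 2.81859447e-04 2.75811574e-01] [ 6.04985299e-01  2.55407856e-01  1.96582263e+00 -1.64779876e-04
  9.20704837e-01  1.90006978e+00] [-0.36562846 -0.10333618 -2.28634776]
disc pred (np.float64(315.84702194215436), np.float64(-42.6545558775054))
[ 264    0  108   17 1582] [318.13274336   7.38685209] [497.96068173 356.37496415  34.        ]
[273 256  10  56 352] [276.98295455 283.8125    ] [193.13963389 322.22822052  34.        ]
[353 256  10  56 351] [358.32478632 283.84900285] [220.3100973  226.22235689  34.        ]
[ 136  323  319    8 1318] [338.73899848 327.62594841] [153.96764843 231.25944642  34.        ]
```

View pics/w3.png

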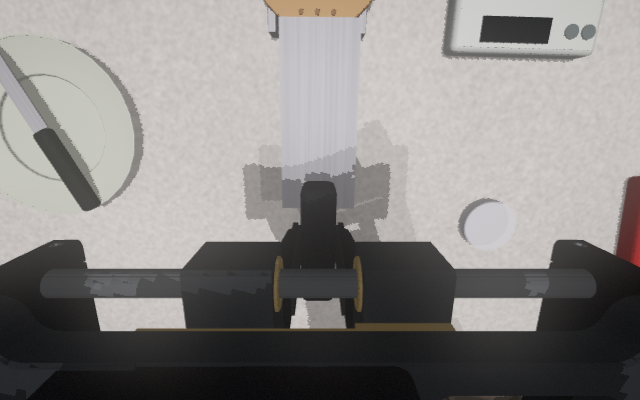

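```bash
python3 - <<'E'
from h import *
c=load("w3");s=c["s"];R=R_.from_euler("xyz",s["tcp_rot"]).as_matrix()
for uv,z in(((273,36),20),((366,36),20),((266,8),34),((370,8),34)):print(uv,(R.T@(ray(c,c["T"],uv,z)-s["eef_pos"])).round(1))
E
```

```text
(273, 36) [149.9 -46.8 165.5]
(366, 36) [150.   50.1 165.5]
(266, 8) [171.9 -50.9 151.5]
(370, 8) [172.   51.  151.5]
```

Request:
arm_command(
  targets=[
    [0,0,15,0,0],
    [0,0,50,0,0],
    [0,0,85,0,0],
    [0,0,115,0,0],
    [0,0,130,0,0],
  ],
)

```text
t: 7.35
eef_pos: [331.6, 308.8, 53.6]
tcp_rot: [3.141, 0.003, 0.275]
ft_force: [-0.1, 0.1, -1.3]
opening: 0.206
grip_force: 29.9
```

Request:
arm_command(
  targets=[
    [0,0,5,0,0],
    [0,0,5,0,0],
    [0,0,5,0,0],
    [0,0,5,0,0],
  ],
)

```text
t: 7.75
eef_pos: [332.4, 310.3, 51.6]
tcp_rot: [-3.141, -0.002, 0.277]
ft_force: [0.9, -0.0, -1.7]
opening: 0.204
grip_force: 29.9
```

```bash
python3 - <<'E'
from h import *
s=env.state();print(s["eef_pos"],s["tcp_rot"],s["ft_force"],s["moment"])
c=snap("scene","s1")
T=np.array(c["world_from_camera"]);R=R_.from_euler("xyz",s["tcp_rot"]).as_matrix()
k=[proj(c,T,R@np.array(p)+s["eef_pos"]) for p in((134,-26,35),(134,28,35),(4,28,35),(-35,1,-31),(35,1,-31))];print(np.round(k,1).tolist())
a=cv2.imread("pics/s1.png")[170:300,300:460];cv2.imwrite("pics/s1c.png",cv2.resize(a,None,fx=4.6,fy=4.6,interpolation=cv2.INTER_CUBIC))
E
```

```text
[332.35241782 310.28837891  51.58212225] [-3.14110910e+00 -1.65843127e-03  2.76854194e-01] [ 0.86887558 -0.04215267 -1.66796979] [-0.09816549  0.03520566  0.02071727]
[[390.8, 238.0], [373.6, 229.6], [393.5, 200.8], [411.0, 181.4], [400.9, 196.4]]
```

View pics/s1c.png

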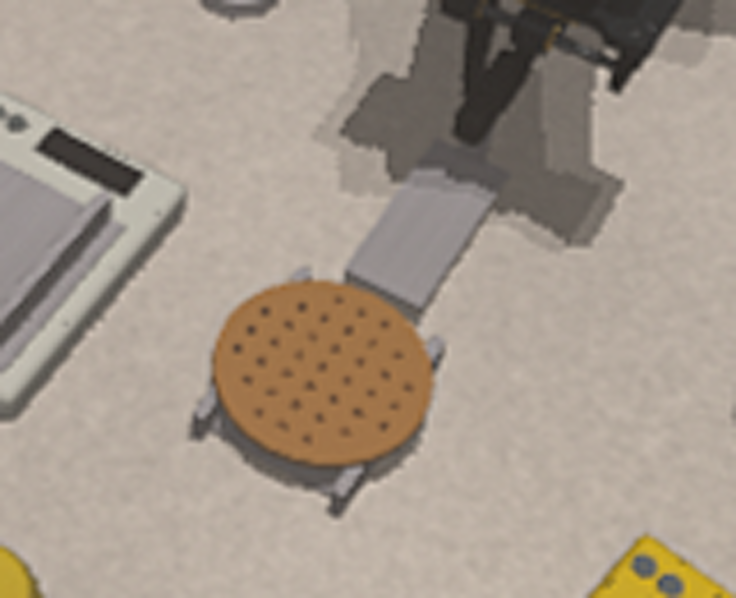

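The blade front corners are at scene (375,229) and (390,238), as predicted. The blade lies between the rails and just outside the disc's edge, so I'll slide it in.

Request:
arm_command(
  targets=[
    [10,0,2,0,0],
    [30,0,2,0,0],
    [50,0,2,0,0],
    [70,0,2,0,0],
    [85,0,2,0,0],
  ],
)

```text
t: 8.3
eef_pos: [415.5, 333.9, 48.9]
tcp_rot: [-3.141, -0.001, 0.277]
ft_force: [-1.2, 0.0, -2.4]
opening: 0.208
grip_force: 29.9
```

Request:
arm_command(
  targets=[
    [15,0,0,0,0],
    [28,0,0,0,0],
    [38,0,0,0,0],
    [43,0,0,0,0],
    [43,0,0,0,0],
  ],
)

```text
t: 8.8
eef_pos: [455.3, 345.1, 48.6]
tcp_rot: [3.142, -0.0, 0.277]
ft_force: [-0.9, -0.5, -1.0]
opening: 0.209
grip_force: 29.9
```

Request:
arm_command(
  targets=[
    [0,0,0,0,0],
    [0,0,-4,0,0],
    [0,0,-7,0,0],
    [0,0,-10,0,0],
    [0,0,-12,0,0],
  ],
)

```text
t: 9.3
eef_pos: [454.9, 345.1, 61.2]
tcp_rot: [-3.142, -0.0, 0.277]
ft_force: [0.1, -0.1, -3.4]
opening: 0.208
grip_force: 29.9
```

```bash
python3 - <<'E'
from h import *
c=snapw("w4");s=c["s"];print(s["t"],s["eef_pos"],s["tcp_rot"],s["ft_force"],s["moment"])
R=R_.from_euler("xyz",s["tcp_rot"]).as_matrix()
a=cv2.imread("pics/w4.png");m=cv2.inRange(cv2.cvtColor(a,cv2.COLOR_BGR2HSV),(5,60,60),(25,255,255))
m[235:]=0;p=np.argwhere(m);n,l,st,ce=cv2.connectedComponentsWithStats(m);i=1+st[1:,4].argmax();print(st[i],ce[i])
x0,y0,w,h,_=st[i]
for uv in((x0,ce[i][1]),(x0+w,ce[i][1]),(ce[i][0],y0),(ce[i][0],y0+h)): print(uv,(R.T@(ray(c,c["T"],uv,36)-s["eef_pos"])).round(1))
E
```

```text
9.3 [454.87313629 345.12872196  61.16188162] [-3.14159060e+00 -3.10651334e-04  2.77286575e-01] [ 0.05314828 -0.08454321 -3.39320103] [-0.02623007  0.10331132 -0.03407121]
[  222     0   194   196 29590] [318.90297398  86.46451504]
(np.int32(222), np.float64(86.46451503886448)) [ 89.2 -63.3  25.2]
(np.int32(416), np.float64(86.46451503886448)) [89.3 64.6 25.2]
(np.float64(318.9029739776952), np.int32(0)) [139.9   0.5  25.2]
(np.float64(318.9029739776952), np.int32(196)) [14.6  0.7 25.2]
```

View pics/w4.png

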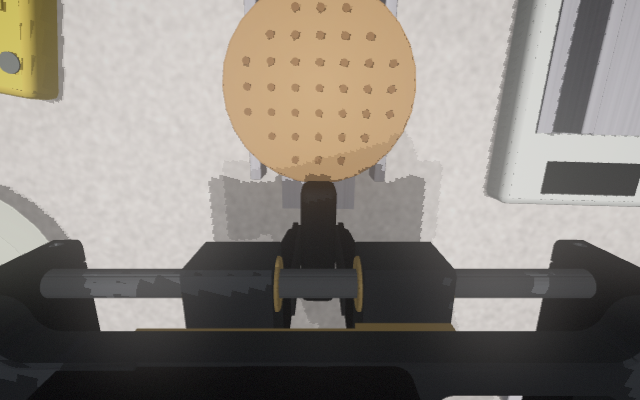

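Disc: columns 223–416, rear edge at row 182, so its centre is about 87 mm ahead of the grip as planned, clear of the handle front. Lifting.

Request:
arm_command(
  targets=[
    [0,0,-4,0,0],
    [0,0,-9,0,0],
    [0,0,-15,0,0],
    [0,0,-22,0,0],
    [0,0,-30,0,0],
  ],
)

```text
t: 9.85
eef_pos: [454.9, 345.1, 91.3]
tcp_rot: [3.141, -0.0, 0.277]
ft_force: [0.3, -0.0, -1.6]
opening: 0.204
grip_force: 29.9
```

Request:
arm_command(
  targets=[
    [0,0,-10,0,0],
    [0,0,-20,0,0],
    [0,0,-30,0,0],
    [0,0,-37,0,0],
    [0,0,-42,0,0],
  ],
)

```text
t: 10.35
eef_pos: [455.0, 345.2, 133.5]
tcp_rot: [-3.142, -0.001, 0.277]
ft_force: [-0.2, -1.4, -3.6]
opening: 0.204
grip_force: 29.9
```

Request:
arm_command(
  targets=[
    [0,0,0,0,0],
    [0,0,0,0,0],
    [0,0,0,0,0],
  ],
)

```text
t: 10.65
eef_pos: [454.8, 345.0, 132.3]
tcp_rot: [3.141, 0.001, 0.277]
ft_force: [0.6, 0.1, -2.8]
opening: 0.207
grip_force: 29.9
```

```bash
python3 - <<'E'
from h import *
c=snapw("w5");s=c["s"];print(s["t"],s["eef_pos"],s["tcp_rot"],s["ft_force"],s["moment"])
b=cv2.imread("pics/w5.png")[0:240,180:480]
snap("scene","s2");a=cv2.imread("pics/s2.png")[130:290,270:470]
im=np.vstack([cv2.resize(b,(600,480))[:300],cv2.resize(a,None,fx=3,fy=3,interpolation=cv2.INTER_CUBIC)[:300]]);cv2.imwrite("pics/c5.png",im)
E
```

```text
10.65 [454.75399934 345.00126038 132.27295301] [3.14133574e+00 7.04978668e-04 2.77170894e-01] [ 0.55002769  0.11246316 -2.82979173] [-0.00728363  0.13398841  0.0230965 ]
```

View pics/c5.png

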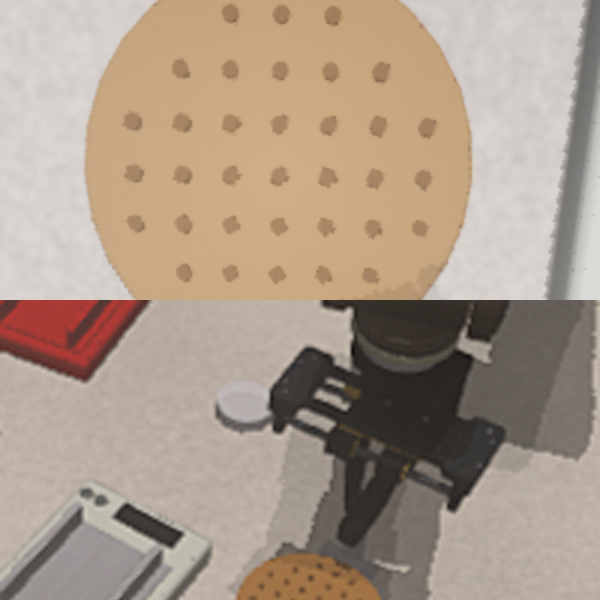

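Request:
arm_command(
  targets=[
    [1,5,0,0,0],
    [2.5,15,0,0,0],
    [5,30,0,0,0],
    [7,44,0,0,0],
    [9.5,59,0,0,0],
  ],
)

```text
t: 11.25
eef_pos: [480.8, 289.4, 132.7]
tcp_rot: [3.141, 0.0, 0.277]
ft_force: [0.3, 0.4, -2.5]
opening: 0.205
grip_force: 29.9
```

Request:
arm_command(
  targets=[
    [2.5,15,0,0,0],
    [5,30,0,0,0],
    [7,44,0,0,0],
    [9.5,59,0,0,0],
    [12,74,0,0,0],
  ],
)

```text
t: 11.75
eef_pos: [512.5, 221.9, 132.7]
tcp_rot: [3.141, -0.0, 0.277]
ft_force: [0.3, -1.0, -2.5]
opening: 0.208
grip_force: 29.9
```

Request:
arm_command(
  targets=[
    [2.5,15,0,0,0],
    [5,30,0,0,0],
    [7,44,0,0,0],
    [9,56,0,0,0],
    [10.5,65,0,0,0],
  ],
)

```text
t: 12.25
eef_pos: [540.4, 162.4, 132.7]
tcp_rot: [3.141, 0.0, 0.277]
ft_force: [0.7, 0.4, -3.1]
opening: 0.203
grip_force: 29.9
```

Request:
arm_command(
  targets=[
    [1,6,0,0.6,0],
    [1.5,9.5,0,1.2,0],
    [1.8,11,0,1.9,0],
    [1.8,11,0,1.9,0],
    [1.8,11,0,1.9,0],
  ],
)

```text
t: 12.75
eef_pos: [544.5, 153.6, 132.7]
tcp_rot: [3.142, 0.0, 0.244]
ft_force: [-0.2, 0.2, -3.0]
opening: 0.207
grip_force: 29.9
```

```bash
python3 - <<'E'
from h import *
c=snapw("w6");s=c["s"];print(s["t"],s["eef_pos"],s["tcp_rot"],s["ft_force"],s["moment"])
R=R_.from_euler("xyz",s["tcp_rot"]).as_matrix()
for fn in("w5","w6"):
    c=load(fn);s=c["s"];R=R_.from_euler("xyz",s["tcp_rot"]).as_matrix()
    a=cv2.imread(f"pics/{fn}.png");m=cv2.inRange(cv2.cvtColor(a,cv2.COLOR_BGR2HSV),(5,60,60),(25,255,255));m[150:]=0
    m=cv2.morphologyEx(m,cv2.MORPH_CLOSE,np.ones((9,9)))
    e=[]
    for r in range(15,145,5):
        x=np.flatnonzero(m[r]);e+=[(x.min(),r),(x.max()+1,r)]
    zt=s["eef_pos"][2]-24.5
    P=np.array([(R.T@(ray(c,c["T"],q,zt)-s["eef_pos"]))[:2] for q in e])
    A=np.c_[2*P,np.ones(len(P))];k=np.linalg.lstsq(A,(P**2).sum(1),rcond=None)[0]
    rad=np.sqrt(k[2]+k[:2]@k[:2]);D=R@np.array([k[0],k[1],24.5])+s["eef_pos"];print(fn,"disc tool",k[:2].round(1),"r",rad.round(1),"world",D.round(1))
t=snap("top","t2");T=np.array(t["world_from_camera"])
a=cv2.imread("pics/t2.png");m=cv2.inRange(cv2.cvtColor(a,cv2.COLOR_BGR2HSV),(5,90,60),(20,255,255))
n,l,st,ce=cv2.connectedComponentsWithStats(m)
for i in range(1,n):
    if st[i,4]>300: print(st[i],ce[i],ray(t,T,ce[i],107))
w=cv2.resize(cv2.imread("pics/w6.png")[0:250],None,fx=1.1,fy=1.1); w=w[:,0:704]
u=cv2.resize(a[130:230,230:390],None,fx=3,fy=3,interpolation=cv2.INTER_CUBIC)
im=np.zeros((580,704,3),np.uint8);im[:275]=w;im[278:578,:480]=u;cv2.imwrite("pics/c6.png",im)
E
```

```text
12.75 [544.49008673 153.60804059 132.69167154] [3.14154191e+00 6.99224912e-05 2.44425290e-01] [-0.22866603  0.15129638 -2.9778499 ] [-0.05012918  0.14936875 -0.02385707]
w5 disc tool [150.2 -62. ] r 129.1 world [582.3 445.8 107.7]
w6 disc tool [-14.5  63.1] r 154.2 world [545.7  88.8 108.2]
[193  92  24  22 378] [203.99206349 102.97619048] [819.18406421 449.13930029 107.        ]
[ 358  150   43   43 1210] [378.81404959 170.60330579] [613.93291188 -65.46823515 107.        ]
```

```bash
python3 - <<'E'
from h import *
for fn in("w5","w6"):
    c=load(fn);s=c["s"];R=R_.from_euler("xyz",s["tcp_rot"]).as_matrix()
    a=cv2.imread(f"pics/{fn}.png");m=cv2.inRange(cv2.cvtColor(a,cv2.COLOR_BGR2HSV),(5,60,60),(25,255,255))
    m=cv2.morphologyEx(m,cv2.MORPH_CLOSE,np.ones((9,9)));m[150:]=0;m=cv2.morphologyEx(m,cv2.MORPH_OPEN,np.ones((9,9)))
    n,l,st,ce=cv2.connectedComponentsWithStats(m);m=l==1+st[1:,4].argmax()
    e=[]
    for r in range(15,145,5):
        x=np.flatnonzero(m[r]);e+=[(x.min(),r),(x.max()+1,r)]
    for dz in(24.5,27.5):
        P=np.array([(R.T@(ray(c,c["T"],q,s["eef_pos"][2]-dz)-s["eef_pos"]))[:2] for q in e])
        A=np.c_[2*P,np.ones(len(P))];k=np.linalg.lstsq(A,(P**2).sum(1),rcond=None)[0]
        rad=np.sqrt(k[2]+k[:2]@k[:2]);D=R@np.array([k[0],k[1],dz])+s["eef_pos"];print(fn,dz,"disc tool",k[:2].round(1),"r",rad.round(1),"world",D.round(1))
E
```

```text
w5 24.5 disc tool [88.3  0.9] r 63.4 world [539.9 368.3 107.7]
w5 27.5 disc tool [88.5  0.9] r 64.2 world [540.1 368.3 104.7]
w6 24.5 disc tool [88.3  0.9] r 63.4 world [630.4 174.1 108.2]
w6 27.5 disc tool [88.5  0.9] r 64.3 world [630.6 174.1 105.2]
```

View pics/c6.png

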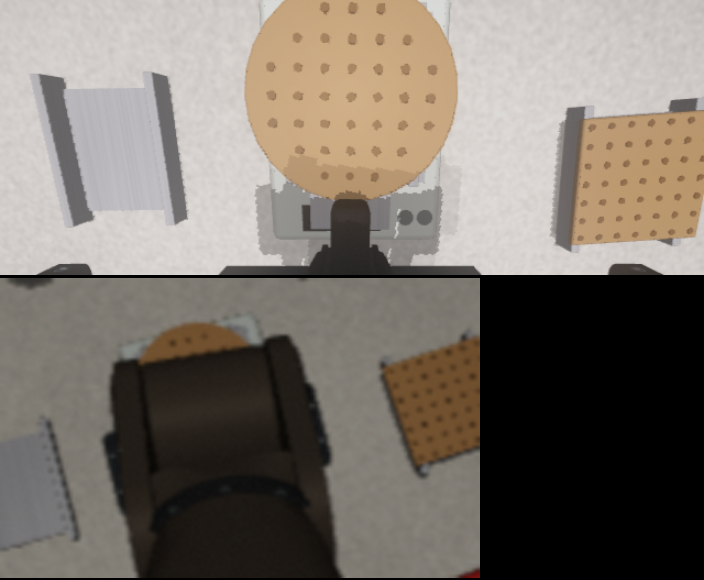

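```bash
python3 - <<'E'
from h import *
c=load("w6");s=c["s"];R=R_.from_euler("xyz",s["tcp_rot"]).as_matrix();T=c["T"]
f=lambda uv,z:(R.T@(ray(c,T,uv,z)-s["eef_pos"])).round(1)[:2]
for z in(0,10,20,30): print(z,f((250,217),z),f((400,217),z),f((238.5,1),z),f((409,1),z))
g=cv2.imread("pics/w6.png",0)
print(g[205:235:1,270].tolist(),g[205:235,390].tolist());print(g[3,225:250].tolist(),g[3,400:420].tolist());print(g[180,225:265].tolist(),g[180,385:425].tolist())
E
```

```text
0 [-37.5 -74.1] [-37.4  89.9] [172.2 -73.3] [172.4  84. ]
10 [-34.2 -71.9] [-34.1  87.1] [169.2 -71.1] [169.3  81.4]
20 [-30.8 -69.6] [-30.7  84.3] [166.1 -68.8] [166.2  78.8]
30 [-27.4 -67.3] [-27.4  81.6] [163.  -66.6] [163.1  76.2]
[144, 144, 143, 144, 144, 143, 143, 143, 143, 139, 135, 131, 141, 154, 154, 153, 153, 154, 156, 157, 158, 157, 157, 156, 157, 158, 159, 160, 162, 163] [146, 145, 145, 145, 145, 145, 144, 145, 143, 139, 135, 133, 138, 141, 144, 144, 143, 140, 138, 136, 135, 137, 138, 139, 140, 148, 197, 195, 193, 194]
[201, 202, 203, 204, 206, 206, 205, 202, 198, 196, 183, 190, 195, 201, 208, 215, 216, 216, 216, 216, 216, 216, 216, 217, 216] [217, 217, 217, 216, 191, 204, 203, 196, 189, 168, 197, 204, 207, 209, 209, 209, 207, 204, 203, 201]
[211, 211, 210, 210, 210, 210, 211, 213, 179, 166, 165, 166, 166, 166, 166, 164, 162, 161, 160, 161, 161, 152, 141, 139, 142, 145, 148, 147, 148, 147, 147, 147, 148, 146, 147, 147, 146, 146, 146, 146] [147, 147, 147, 146, 147, 147, 147, 147, 147, 145, 143, 142, 140, 137, 144, 147, 152, 192, 199, 199, 200, 202, 202, 201, 200, 201, 202, 202, 201, 199, 198, 198, 199, 201, 212, 212, 210, 207, 209, 211]
```

The disc is carried level at tool (88,1), and the white balance lies under it. The display-end corners are at wrist px (250,217) and (400,217), so the balance is about 4 mm to the right. I'll nudge 3 mm and lower.

Request:
arm_command(
  targets=[
    [0,2,4,0,0],
    [0,3,10,0,0],
    [0,3,18,0,0],
    [0,3,25,0,0],
    [0,3,31,0,0],
  ],
)

```text
t: 13.35
eef_pos: [545.1, 150.4, 100.7]
tcp_rot: [-3.142, 0.001, 0.244]
ft_force: [1.1, 0.8, -2.7]
opening: 0.202
grip_force: 29.9
```

Request:
arm_command(
  targets=[
    [0,0,3,0,0],
    [0,0,6,0,0],
    [0,0,9,0,0],
    [0,0,12,0,0],
    [0,0,15,0,0],
  ],
)

```text
t: 13.85
eef_pos: [545.5, 150.4, 86.6]
tcp_rot: [3.141, -0.0, 0.244]
ft_force: [0.2, 0.6, -2.0]
opening: 0.207
grip_force: 29.9
```

Request:
arm_command(
  targets=[
    [0,0,3,0,0],
    [0,0,6,0,0],
    [0,0,8,0,0],
    [0,0,8,0,0],
    [0,0,8,0,0],
  ],
)

```text
t: 14.35
eef_pos: [545.4, 150.4, 78.7]
tcp_rot: [3.142, -0.0, 0.244]
ft_force: [-0.0, 0.1, -2.0]
opening: 0.205
grip_force: 29.9
```

```bash
cat >> h.py <<'E'
def disc(fn,ztop):
    c=snapw(fn);s=c["s"];R=R_.from_euler("xyz",s["tcp_rot"]).as_matrix()
    a=cv2.imread(f"pics/{fn}.png");m=cv2.inRange(cv2.cvtColor(a,cv2.COLOR_BGR2HSV),(5,60,60),(25,255,255))
    m=cv2.morphologyEx(m,cv2.MORPH_CLOSE,np.ones((9,9)));m[150:]=0;m=cv2.morphologyEx(m,cv2.MORPH_OPEN,np.ones((9,9)))
    n,l,st,ce=cv2.connectedComponentsWithStats(m);m=l==1+st[1:,4].argmax();e=[]
    for r in range(10,145,4):
        x=np.flatnonzero(m[r])
        if len(x)>20: e+=[(x.min(),r),(x.max()+1,r)]
    P=np.array([ray(c,c["T"],q,ztop)[:2] for q in e]);A=np.c_[2*P,np.ones(len(P))];k=np.linalg.lstsq(A,(P**2).sum(1),rcond=None)[0]
    print(fn,s["t"],s["eef_pos"].round(1),s["tcp_rot"].round(3),s["ft_force"].round(2),s["moment"].round(3),"disc",k[:2].round(1),"r",np.sqrt(k[2]+k[:2]@k[:2]).round(1),"tool",(R.T@(np.array([k[0],k[1],ztop])-s["eef_pos"])).round(1))
E
python3 -c "
from h import *
disc('w7',64)"
```

```text
w7 14.35 [545.4 150.4  78.7] [ 3.142 -0.     0.244] [-0.05  0.09 -1.99] [-0.028  0.049  0.041] disc [631.5 170.9] r 63.9 tool [88.5  0.9 14.7]
```

The wrist force fell from 3.0 to 2.0 N and the disc sits at rail height (r fits at z 64). I'll draw the blade out.

Request:
arm_command(
  targets=[
    [-5,0,0,0,0],
    [-15,0,0,0,0],
    [-30,0,0,0,0],
    [-45,0,0,0,0],
    [-60,0,0,0,0],
  ],
)

```text
t: 14.9
eef_pos: [485.7, 135.6, 78.8]
tcp_rot: [3.142, 0.0, 0.244]
ft_force: [-0.2, -0.6, -1.8]
opening: 0.206
grip_force: 29.9
```

Request:
arm_command(
  targets=[
    [-18,0,0,0,0],
    [-36,0,0,0,0],
    [-54,0,0,0,0],
    [-70,0,0,0,0],
    [-80,0,0,0,0],
  ],
)

```text
t: 15.4
eef_pos: [407.8, 116.3, 78.9]
tcp_rot: [3.142, 0.0, 0.244]
ft_force: [1.0, -0.4, -1.8]
opening: 0.209
grip_force: 29.9
```

Request:
arm_command(
  targets=[
    [0,0,0,0,0],
    [0,0,-15,0,0],
    [0,0,-45,0,0],
    [0,0,-80,0,0],
    [0,0,-105,0,0],
  ],
)

```text
t: 15.9
eef_pos: [410.4, 116.7, 185.7]
tcp_rot: [3.141, -0.002, 0.244]
ft_force: [-0.5, 0.2, -1.4]
opening: 0.207
grip_force: 29.9
```

```bash
python3 -c "
from h import *
disc('w8',64)"
```

```text
w8 15.9 [410.4 116.7 185.7] [ 3.141e+00 -2.000e-03  2.440e-01] [-0.47  0.22 -1.41] [-0.022  0.091 -0.004] disc [599.7 -67. ] r 53.3 tool [139.1 224.  122.1]
```

Request:
arm_command(
  targets=[
    [15,30,0,0,0],
    [35,72,0,0,0],
    [56,114,0,0,0],
    [78,158,0,0,0],
    [100,203,0,0,0],
  ],
)

```text
t: 16.45
eef_pos: [557.0, -57.9, 183.4]
tcp_rot: [3.141, -0.0, 0.244]
ft_force: [-0.2, 0.4, -1.7]
opening: 0.204
grip_force: 30.0
```

Request:
arm_command(
  targets=[
    [3,42,0,0,0],
    [-10,84,0,0,0],
    [-24,124,0,0,0],
    [-38,162,0,0,0],
    [-53,203,0,0,0],
  ],
)

```text
t: 16.95
eef_pos: [553.1, -267.7, 183.2]
tcp_rot: [-3.142, 0.0, 0.244]
ft_force: [1.0, 0.5, -1.3]
opening: 0.206
grip_force: 30.0
```

Request:
arm_command(
  targets=[
    [-15,40,0,7,0],
    [-30,75,0,14,0],
    [-45,105,0,20,0],
    [-58,124,0,22.9,0],
    [-64,128,0,22.9,0],
  ],
)

```text
t: 17.45
eef_pos: [521.3, -408.0, 182.7]
tcp_rot: [3.141, 0.0, -0.159]
ft_force: [0.1, -0.5, -2.1]
opening: 0.204
grip_force: 30.0
```

Request:
arm_command(
  targets=[
    [0,0,20,0,0],
    [0,0,55,0,0],
    [0,0,90,0,0],
    [0,0,115,0,0],
    [0,0,130,0,0],
  ],
)

```text
t: 17.95
eef_pos: [521.7, -404.4, 51.3]
tcp_rot: [-3.14, 0.002, -0.154]
ft_force: [-0.3, 0.1, -1.4]
opening: 0.205
grip_force: 30.0
```

Request:
arm_command(
  targets=[
    [0,0,4,0,0],
    [0,0,8,0,0],
    [0,0,10,0,0],
    [0,0,10,0,0],
    [0,0,10,0,0],
  ],
)

```text
t: 18.45
eef_pos: [522.2, -405.9, 44.6]
tcp_rot: [3.141, -0.001, -0.156]
ft_force: [-0.2, 0.7, -1.3]
opening: 0.208
grip_force: 30.0
```

Request:
arm_command(
  targets=[
    [0,0,2,0,0],
    [0,0,4,0,0],
    [0,0,6,0,0],
    [0,0,7,0,0],
    [0,0,7,0,0],
  ],
)

```text
t: 18.95
eef_pos: [521.9, -405.6, 36.5]
tcp_rot: [-3.141, 0.0, -0.156]
ft_force: [-0.3, 0.2, -0.6]
opening: 0.207
grip_force: 30.0
```

Request:
arm_command(
  targets=[
    [0,0,1,0,0],
    [0,0,1,0,0],
    [0,0,1,0,0],
  ],
)

```text
t: 19.25
eef_pos: [522.1, -405.7, 35.8]
tcp_rot: [3.141, -0.0, -0.156]
ft_force: [0.6, -0.0, -1.2]
opening: 0.206
grip_force: 30.0
```

Request:
arm_command(
  targets=[
    [0,0,0.5,0,0.3],
    [0,0,0.5,0,0.5],
    [0,0,0.5,0,0.7],
    [0,0,0.5,0,0.8],
    [0,0,0.5,0,0.8],
  ],
)

```text
t: 19.75
eef_pos: [522.0, -405.7, 35.3]
tcp_rot: [3.141, -0.0, -0.156]
ft_force: [-0.8, -0.1, 0.6]
opening: 0.569
grip_force: 0.0
```

Request:
arm_command(
  targets=[
    [0,0,0,0,0.8],
    [0,0,0,0,0.8],
    [0,0,0,0,0.8],
    [0,0,0,0,0.8],
    [0,0,0,0,0.8],
  ],
)

```text
t: 20.25
eef_pos: [521.9, -405.6, 35.2]
tcp_rot: [3.142, 0.0, -0.156]
ft_force: [0.7, -0.2, 0.3]
opening: 0.803
grip_force: 0.0
```

Request:
arm_command(
  targets=[
    [0,0,-10,0,0.8],
    [0,0,-35,0,0.8],
    [0,0,-65,0,0.8],
    [0,0,-95,0,0.8],
    [0,0,-115,0,0.8],
  ],
)

```text
t: 20.75
eef_pos: [522.4, -406.0, 153.4]
tcp_rot: [3.14, -0.002, -0.156]
ft_force: [-0.4, 0.5, 0.7]
opening: 0.8
grip_force: 0.0
```

Request:
arm_command(
  targets=[
    [0,0,0,0,0.8],
    [0,0,0,0,0.8],
    [0,0,0,0,0.8],
  ],
)

```text
t: 21.05
eef_pos: [521.5, -405.3, 149.2]
tcp_rot: [-3.141, 0.001, -0.156]
ft_force: [-0.1, -0.7, -0.6]
opening: 0.798
grip_force: 0.0
```

```bash
python3 - <<'E'
from h import *
c=snapw("w9");s=c["s"];print(s["t"],s["eef_pos"],s["ft_force"],s["opening"])
a=cv2.imread("pics/w9.png");b=cv2.imread("pics/w1.png");print("wrist vs w1 pose; edge rows col323:")
for im in(a,b): g=cv2.cvtColor(im,cv2.COLOR_BGR2GRAY).astype(int);d=np.abs(np.diff(g[:,335]));print(np.flatnonzero(d[:230]>12)[:8], np.flatnonzero(np.abs(np.diff(g[70]))>12)[:8])
t=snap("top","t3");T=np.array(t["world_from_camera"]);a=cv2.imread("pics/t3.png")
m=cv2.inRange(cv2.cvtColor(a,cv2.COLOR_BGR2HSV),(5,90,60),(20,255,255));n,l,st,ce=cv2.connectedComponentsWithStats(m)
for i in range(1,n):
    if st[i,4]>300: print(st[i],ce[i],ray(t,T,ce[i],64))
E
```

```text
21.05 [ 521.52825751 -405.25083812  149.18268119] [-0.05189827 -0.68564668 -0.61482481] 0.7976414818760755
wrist vs w1 pose; edge rows col323:
[116 163 214 222] [ 15  20  22 291]
[117 165 213 222] [ 21  27  29 295 296]
[193  92  24  23 395] [204.20253165 103.18734177] [834.46285035 460.51374584  64.        ]
[ 277  148   42   42 1392] [297.64583333 168.63002874] [629.07931009 173.71506998  64.        ]
[ 358  150   43   43 1209] [378.79735318 170.59387924] [622.02386371 -73.16237649  64.        ]
```

The disc is at (629.1,173.7) against the cradle's (629,173.5). The square hasn't moved, and the spatula lies as it did at the start. Handing in.

```bash
python3 -c "
from cell import env
print(env.job_done())"
```

```text
the job is handed in; nothing more can be done
None
```

I handed the job in at about 21 s of the 72 s allowed. The top camera puts the round crispbread within about 1 mm of the cradle's centre. The spatula was released on the bench where it started, the square crispbread hasn't moved, and the gripper is clear. The hand-in call gave no verdict.

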